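Level the label-roll stand and mount the blue roll

TASK

The stand's hinged platform has sunk at the front: slide the orange wedge, tip first, under its front edge until the red stripe on the edge lines up with the red marks on the two white posts and the platform is level. Then take the blue label roll off the leaning rack, lower it gently, collar up, over the upright spindle until it sits fully home on the black seat, and let go. The wedge stays under the edge holding it level, and the yellow roll and the two bottles are left standing where they are.

Things in the scene. Friction and masses are not known exactly. Their poses are not given: they have to be found in the camera images.
- stand: fixed dark grey U-frame, 157 x 136 mm; origin on the worktop below the spindle. +x from the open front (roughly facing the robot) to the rear hinge, +z up. Side rails 8 mm high at y = +-58 mm; 12 mm high rubber stops reach in to y = +-47 at x = -56; the middle is open for the wedge. White gauge posts (8 x 8, 46 mm high, red mark 24 mm up) at x = -70, y = +-64
- platform (a joint): tilt of the aluminium platform (150 x 110 x 8 mm, 0.5 kg, hinged at stand x = +70 mm, z = 24 mm), rad: -0.055 = sunk on its stops as found, 0 = level (red stripe at the red marks), positive = front too high, limit 0.06. Swings freely, falls back by its weight
- lip (a point): middle of the underside of the steel bar (8 mm thick, 100 mm long) beneath the platform's front edge, 136 mm in front of the hinge; the wedge's slope bears on it. About 8.5 mm above the worktop when sunk, 16 mm when level (stand x = -66 mm)
- spindle_seat (a point): centre of the top of the black seat disc (52 mm diameter) round the foot of the spindle, 34 mm above the worktop when level; its z axis is the spindle's axis
- spindle_tip (a point): top of the steel spindle, 74 mm above the seat: 18 mm diameter up to 58 mm above the seat, then tapered to 7 mm at the tip
- wedge: loose orange plastic wedge, 96 x 40 mm, 0.12 kg; origin on its underside at the middle of the thin tip's edge, +z up, +x the way the tip points (the body lies from x = 0 to -96 mm). Top rises evenly from 4 mm at the tip to 18 mm at x = -56, then flat at 18 mm; the platform is level when its lip bears on the slope about 48 mm behind the tip
- wedge_tab (a point): middle of the wedge's upright grip tab (24 mm along x, 14 mm across y, from 18 to 52 mm high), at wedge x = -80 mm, z = 40 mm
- rack: fixed white rack, 200 mm wide along its y, 80 mm deep, 75 mm high; origin on the worktop under the middle. Its shelf slopes 35 degrees down to the front (-x, roughly towards the robot), with two bays at y = +-48 mm between 7 mm ridges and a ledge along the bottom standing 8 mm above the shelf
- roll_blue: loose roll of blue label stock, 0.18 kg: flanges 62 mm diameter at 0-4 and 40-44 mm, stock 54 mm diameter between, then a white collar 32 mm diameter from 44 to 80 mm; through bore 21 mm. Origin at the centre of the bottom face, +z to the collar; in either bay of the rack, flat on the shelf, so its +z leans 35 degrees from vertical towards the rack's front (-x)
- roll_blue_collar (a point): on the blue roll's axis, 66 mm above its bottom, upper half of the collar: where to grip (32 mm wide; the flange below the collar tops out 22 mm lower)
- roll_yellow: the same roll with yellow stock, in the other bay; leave it
- tall_bottle: loose white bottle with a blue cap, 68 mm diameter, 150 mm high, origin at the centre of its base; stands between rack and stand; leave it
- small_bottle: loose small white bottle with a green cap, 36 mm diameter, 70 mm high, origin at the centre of its base; leave it
- sharps_bin: fixed yellow bin with a red lid, an obstacle beside the right-hand work: lid 148 mm along its x, 168 mm along its y, top 190 mm above the worktop; origin at the centre of its base, always in the same place
Mind the look-alikes: they are no part of the job. Of the things shaped like the roll_blue, the blue one is meant.

How it is judged (in metres and radians):
On the way, in this order (a step that is already met when the one before it is completed fails the run):
1. the platform rests level on the wedge, the wedge let go (value of joint platform between -0.016 and 0.016 rad and contact force between wedge and platform above 0.3 N and contact force between the fingers and wedge below 0.1 N), for 0.3 s.
2. the blue roll sits home on the spindle (horizontal distance between roll_blue and spindle_seat below 0.004 m and z of roll_blue in the frame of spindle_seat between -0.004 and 0.004 m), for 0.2 s.
At the end, for the whole second after the job is handed in: The blue roll is at rest on the spindle, collar up, its bottom within 4 mm of the seat and of the spindle's axis; the platform rests on the wedge within 0.016 rad of level (about 2 mm at the front edge); everything is released (all of step 2 and angle between roll_blue's own z axis and vertical below 0.06 rad and linear speed of roll_blue below 0.02 m/s and value of joint platform between -0.016 and 0.016 rad and contact force between wedge and platform above 0.3 N); the robot touches nothing.
It fails at once if the blue roll is dropped or slammed onto the spindle (faster than 0.6 m/s close to it) (horizontal distance between roll_blue and spindle_seat below 0.02 m and distance between roll_blue and spindle_seat below 0.09 m and linear speed of roll_blue above 0.6 m/s).
It fails at once if the yellow roll is moved more than 20 mm (distance of roll_yellow from where it was at the start of the episode above 0.02 m).
It fails at once if the tall bottle is moved more than 25 mm or tipped (distance of tall_bottle from where it was at the start of the episode above 0.025 m or angle between tall_bottle's own z axis and vertical above 0.3 rad).
It fails at once if the small bottle is moved more than 25 mm or tipped (distance of small_bottle from where it was at the start of the episode above 0.025 m or angle between small_bottle's own z axis and vertical above 0.3 rad).
It also fails if it takes over 72 s, if anything falls off the work surface, if the arm or the gripper's body presses on something with over 40 N, if the wrist force passes 120 N, or if a joint passes its speed limit or range.

ROBOT

A 6-joint arm with a two-finger parallel gripper is mounted at the origin on a cart in front of the work surface, level with it; the furniture and walls round the work are solid. World frame = base frame: x ahead of the robot, y to its left, z up, the work surface at z = 0. Lengths are in m, angles in degrees, forces in N, time in s.
With the tool pointing down it reaches from about 0.375 to 0.9 m from the base axis. Payload 3.1 kg.
Tool frame: the origin (TCP) lies at the very end of the fingers, on their centre line; the grasp point (between the pads) lies 19 mm behind it (grip_point_offset is the distance from the TCP to the grasp point, in m); y points along the fingers, x is the direction in which the jaws open and shut, and the axes are right-handed (so a half turn about y gives the same grasp; the last joint's range is limited). The gripper opens to 87 mm and grips with 3 to 60 N. Pads are 19 mm wide; open, the fingers measure 117 mm over their backs; the gripper's body (75 mm by 190 mm) begins 51 mm behind the grasp point.
Start: joints at [62.137, 30.224, 82.088, -0, 67.689, -10.227], TCP at [0.189, 0.596, 0.223] pointing down, gripper open.
Joint ranges: [-176.69, 176.69], [-43.24, 126.21], [12.49, 139.97], [-82, 262], [0, 151.66], [-163.58, 163.58]. Speed limits (degrees/s): [159.86, 159.86, 180, 180, 180, 180].

INTERFACE

Orientations are given as a 3x3 rotation matrix whose columns are the frame's x, y, z axes.
In Python, from rig import * gives the robot as it stands.
- The arm moves only by the tool send_rows, never from a script. Its argument "moves" is text: rows parted by semicolons, each of 5 numbers parted by spaces: the finger opening in mm, from 0 to 87, then the shift along the tool's x, y, z in mm, then the turn about the tool's y in degrees. In form: fingers dx dy dz yaw; .... A call has 1 to 20 rows; each row shifts and turns the commanded pose from where the row before left it, along the tool's axes as they then stand; what a row does not reach is not made up. A row lasts 1/12 s, in which the tool goes at most 41.7 mm and 7.16 degrees, less where a joint would pass 70% of its speed; a pose out of reach is approached as far as the arm can. A call is refused whole if a number of a shift passes 41.7 or a number of a turn 7.16, either way. A call with a gripper value outside its range is refused whole. The fingers move at their own pace and stop on an object; the grip force is fixed at half the most. Time passes only in rows, so rows that do not move let the fingers close. It gives the time, the measured TCP pose, the force and the opening at its end, in the units of the state.
- read_state(): the state, without advancing time (a new reading comes with each control period).
- capture(name): name is "scene" or "top"; returns a dict with "image" (420x560x3 uint8, blue, green, red), "z_map" (420x560 float32, m along the optical axis (not along the pixel's ray), 0 where there is no reading), "mtx" (3x3 intrinsics, pixels), "origin" and "rotation" of the camera in the world. Camera axes: x right, y up, looking along -z (the intrinsics and any distortion apply to the point x, -y, -z); pixel columns grow to the right and rows downward; lengths in m; the calibration is good to about 2 mm. A picture is of the moment at which its call begins.
- hand_in(): hands the job in, once; it reports no verdict.
Trained networks look in a picture, given as the dict that the camera call returned (one of the last four; its "shot" number tells which), for a name from the list of things; names that differ only in an ending like _2 or _b are one class to them, and where a whole thing is asked for, a point or a joint stands for the part that bears it (a point fixed in the world has none). Each returns a list of dicts, best first, with "p" (0 to 1); they miss things now and then, are a little off and sometimes report something else, mostly with a low value. They report only what shows in the picture. A call takes as long as a camera call. They do not tell look-alikes from the thing itself.
- search_frame(picture, name): "bbox" ([left, top, right, bottom] in pixels, round what is visible of it).
- masks_of(picture, name): "region" (420x560 bool, what is visible of it) and "bbox" ([left, top, right, bottom] in pixels, round what is visible of it).
- mark_of(picture, name): "pixel" ([row, column] in pixels: a listed point, or the origin of a listed thing).
The state is a dict: "time_s": time; "joint_positions": joint angles; "qvel": joint speeds; "tau": joint torques, N m; "position": TCP position; "tcp_rot": TCP orientation; "force": force on the tool from outside, world axes, zero at the start; "moment": the same for the moment, N m; "opening": opening from 0.0 (shut) to 1.0 (fully open).
Only numpy, scipy, OpenCV 4.12 (cv2) and the standard library are available. Lean on these libraries where they do the work, as an engineer would, in place of code of your own. Each camera call takes 0.05 s, during which the arm holds its last target. There are 200 camera calls.

## Working session

There is one attempt and no reset: what is moved stays moved. The work goes in short steps, Python scripts to look and compute and a tool call to move; the robot and the scene stay as the last step left them, time stands still between calls to the robot, and variables do not carry over. Pictures are saved under pics/ and viewed, about 8 in all and at most 12, crops included, and the job is handed in when it is done.

Besides the shell and the picture viewer there is one more tool, called after ">>>" by a JSON object that holds its "method" and its "body". send_rows: Moves the arm, as the interface text tells. Its arguments: {"type":"object","properties":{"moves":{"type":"string"}},"required":["moves"]}

```bash
ls; mkdir -p pics; cat > h.py <<'E'
from rig import *
import numpy as np, cv2
def ray(c,px):  # px row,col -> origin,dir (dir has depth 1)
    K=np.array(c["mtx"]);r,q=px
    d=np.array([(q-K[0,2])/K[0,0],-(r-K[1,2])/K[1,1],-1.0])
    return np.array(c["origin"]),np.array(c["rotation"])@d
def at_z(c,px,z):
    o,d=ray(c,px);return o+d*(z-o[2])/d[2]
def cloud(c):
    K=np.array(c["mtx"]);Z=c["z_map"];r,q=np.indices(Z.shape)
    P=np.stack([(q-K[0,2])/K[0,0]*Z,-(r-K[1,2])/K[1,1]*Z,-Z],-1)
    return P@np.array(c["rotation"]).T+np.array(c["origin"])
def proj(c,p):
    K=np.array(c["mtx"]);v=np.array(c["rotation"]).T@(np.array(p)-np.array(c["origin"]))
    return np.array([K[1,2]-K[1,1]*v[1]/(-v[2])*1, K[0,2]+K[0,0]*v[0]/(-v[2])])
E
python3 - <<'E'
from h import *
np.set_printoptions(precision=4,suppress=True)
s=read_state();print(s["time_s"],s["position"],s["tcp_rot"],s["opening"])
for n in("scene","top"):
    c=capture(n);cv2.imwrite(f"pics/{n}0.png",c["image"]);print(n,c["origin"],np.array(c["rotation"]).tolist(),np.array(c["mtx"]).tolist(),[k for k in c])
    P=cloud(c)
    for o in["stand","platform","lip","spindle_seat","spindle_tip","wedge","wedge_tab","rack","roll_blue","roll_blue_collar","roll_yellow","tall_bottle","small_bottle","sharps_bin"]:
        for m in mark_of(c,o)[:3]:
            r,q=np.clip(np.round(m["pixel"]).astype(int),0,[419,559]);print(o,round(m["p"],2),np.round(m["pixel"],1),P[r,q])
E
```

```text
pics
0.0 [0.189  0.595  0.2216] [[ 0.3029 -0.001  -0.953 ]
 [ 0.953  -0.0019  0.3029]
 [-0.0021 -1.      0.0004]] 1.0012316455241435
scene [ 0.1212 -0.7278  0.7095] [[0.8513584978791252, 0.29725209572869465, -0.43223824411301076], [-0.5244645079360618, 0.49991545018739547, -0.6892180515477802], [0.011211066157339916, 0.813465263086773, 0.5815054408574206]] [[428.3326343600209, 0.0, 284.9844901349755], [0.0, 428.3326343600209, 212.60182107898615], [0.0, 0.0, 1.0]] ['image', 'z_map', 'mtx', 'origin', 'rotation', 'shot']
stand 0.83 [259.6 325.9] [ 0.6133 -0.1305  0.0235]Traceback (most recent call last):
  File "<stdin>", line 8, in <module>
ValueError: it knows: lip, rack, roll_blue, roll_blue_collar, roll_yellow, sharps_bin, small_bottle, spindle_seat, spindle_tip, stand, tall_bottle, wedge, wedge_tab
```

```bash
python3 - <<'E'
from h import *
np.set_printoptions(precision=4,suppress=True)
for n in("scene","top"):
    c=capture(n);cv2.imwrite(f"pics/{n}0.png",c["image"]);print(n,c["origin"])
    P=cloud(c)
    for o in["stand","lip","spindle_seat","spindle_tip","wedge","wedge_tab","rack","roll_blue","roll_blue_collar","roll_yellow","tall_bottle","small_bottle","sharps_bin"]:
        for m in mark_of(c,o)[:3]:
            r,q=np.clip(np.round(m["pixel"]).astype(int),0,[419,559]);print(o,round(m["p"],2),np.round(m["pixel"],1),P[r,q])
a=[cv2.imread(f"pics/{n}0.png") for n in("scene","top")]
cv2.imwrite("pics/both.png",cv2.resize(np.hstack(a),(800,300),interpolation=cv2.INTER_AREA))
E
```

```text
scene [ 0.1212 -0.7278  0.7095]
stand 0.9 [259.2 324.1] [ 0.6089 -0.1281  0.0268]
stand 0.73 [173.1 244.8] [0.5741 0.2063 0.1053]
lip 0.55 [263.6 300.6] [ 0.5561 -0.109   0.0206]
lip 0.19 [237.2 243.6] [0.4972 0.0729 0.0012]
lip 0.17 [354.6 308.1] [ 0.4337 -0.32    0.0079]
spindle_seat 0.63 [247.2 320. ] [ 0.623  -0.0914  0.0314]
spindle_tip 0.92 [228.5 323.9] [ 0.6202 -0.1045  0.1   ]
wedge 0.74 [236.7 242.6] [0.493  0.0701 0.0049]
wedge_tab 0.63 [213.8 219.1] [0.4578 0.1339 0.0525]
wedge_tab 0.16 [236.9 242.7] [0.493  0.0701 0.0049]
rack 0.96 [192.6 250.3] [0.5779 0.1884 0.0479]
roll_blue 0.95 [172.9 244.9] [0.5741 0.2063 0.1053]
roll_blue 0.72 [194.1 339.8] [0.7878 0.0459 0.0547]
roll_blue 0.6 [279.5 223.7] [ 0.3648 -0.0963  0.0542]
roll_blue_collar 0.78 [295.4 233.9] [ 0.3744 -0.1214  0.0256]
roll_blue_collar 0.77 [210.1 170.7] [0.3596 0.2279 0.0437]
roll_blue_collar 0.68 [201.8 342.7] [0.7766 0.0169 0.0483]
roll_yellow 0.59 [188.4 258.5] [0.5944 0.1703 0.0691]
tall_bottle 0.96 [217.4 294.1] [0.6383 0.0505 0.0277]
small_bottle 0.77 [349.4 305.4] [ 0.4273 -0.3178  0.0282]
top [0.3
[... 337 characters left out ...]
0.74 [253.4 269.8] [ 0.5048  0.067  -0.002 ]
wedge_tab 0.74 [271.3 237.7] [0.449  0.1484 0.0508]
rack 0.83 [215.9 211.6] [0.5903 0.2214 0.0832]
roll_blue 0.96 [210.7 187.6] [0.6011 0.2852 0.0882]
roll_blue 0.92 [141.2 270.5] [0.8153 0.0762 0.0546]
roll_blue 0.8 [277.2 192.1] [ 0.4317  0.2816 -0.0024]
roll_blue_collar 0.79 [302.7 338.1] [ 0.3732 -0.1193  0.0491]
roll_blue_collar 0.69 [301.  202.6] [0.3677 0.2373 0.0474]
roll_blue_collar 0.55 [155.1 290. ] [0.7779 0.0186 0.0475]
roll_yellow 0.98 [211.2 222.3] [0.6028 0.194  0.0928]
tall_bottle 0.76 [202.5 270.6] [0.6293 0.0648 0.1001]
small_bottle 0.68 [279. 403.] [ 0.4405 -0.2901  0.0558]
small_bottle 0.59 [222.4 181.9] [0.5716 0.2999 0.0844]
```

View pics/scene0.png

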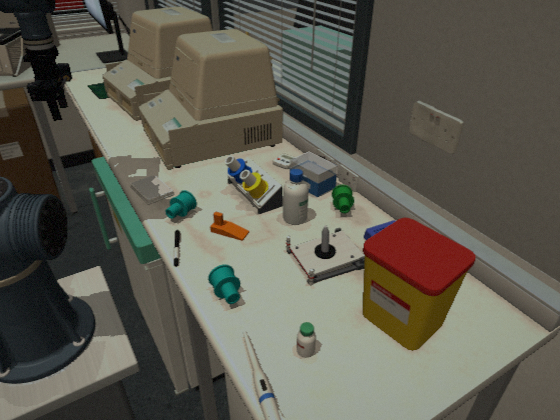

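View pics/top0.png

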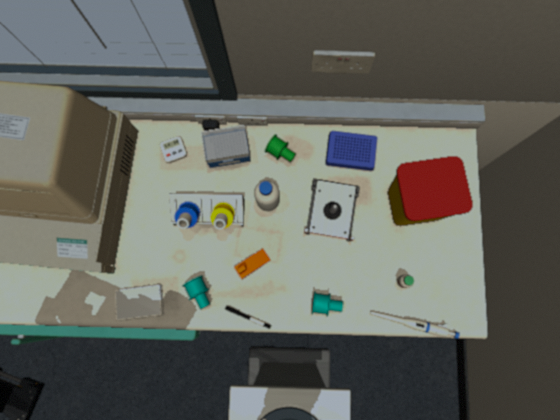

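Candidates for the blue roll, given as scene (col,row) / top (col,row):
- Blue stock in the rack's left bay: (240,168) / (186,215).
- Teal parts on the table: (180,205) and (225,283) / (197,292) and (325,303).
- Green part: (343,198) / (281,148).
- Yellow roll: (256,184) / (222,216).

By the description, I choose the blue one in the rack. Next are the close crops and the measurement.

```bash
cat > meas.py <<'E'
from h import *
np.set_printoptions(precision=4,suppress=True)
cs={n:capture(n) for n in("scene","top")}
def tri(pa,pb):
    A=np.zeros((3,3));b=np.zeros(3)
    for n,p in(("scene",pa),("top",pb)):
        o,d=ray(cs[n],p);d/=np.linalg.norm(d);M=np.eye(3)-np.outer(d,d);A+=M;b+=M@o
    return np.linalg.solve(A,b)
def best(n,o,near=None):
    l=mark_of(cs[n],o)
    return l
E
python3 - <<'E'
from meas import *
def crop(n,r0,r1,c0,c1,k):return cv2.resize(cs[n]["image"][r0:r1,c0:c1],None,fx=k,fy=k,interpolation=cv2.INTER_CUBIC)
a=crop("scene",150,290,205,375,4);cv2.imwrite("pics/c1.png",np.clip(a*1.3,0,255))
b=crop("top",165,285,160,365,3.9);cv2.imwrite("pics/c2.png",np.clip(b*1.1,0,255))
P={n:cloud(cs[n]) for n in cs}
for n in cs:
  C=cs[n]
  for o in["wedge","roll_blue","roll_yellow","tall_bottle","small_bottle","stand","spindle_seat","rack"]:
    for m in masks_of(C,o)[:3]:
        R=m["region"]&(C["z_map"]>0);Q=P[n][R]
        if len(Q)<5: continue
        print(n,o,round(m["p"],2),np.round(m["bbox"]),R.sum(),"med",np.median(Q,0),"lo",np.percentile(Q,2,0),"hi",np.percentile(Q,98,0))
E
```

```text
scene wedge 0.83 [210. 216. 246. 237.] 544 med [0.4664 0.1152 0.0144] lo [0.4355 0.072  0.001 ] hi [0.5089 0.1453 0.0523]
scene roll_blue 0.88 [223. 156. 254. 186.] 402 med [0.5774 0.2802 0.0863] lo [0.5546 0.2584 0.0326] hi [0.6306 0.3197 0.1168]
scene roll_blue 0.68 [164. 192. 198. 218.] 578 med [0.3935 0.2441 0.043 ] lo [0.3499 0.2227 0.0016] hi [0.4334 0.2896 0.0607]
scene roll_blue 0.66 [210. 265. 238. 302.] 817 med [ 0.3656 -0.0965  0.046 ] lo [ 0.3441 -0.1339  0.0188] hi [ 0.3968 -0.0561  0.0608]
scene tall_bottle 0.75 [212. 211. 247. 242.] 578 med [0.4654 0.1155 0.0144] lo [0.4338 0.0719 0.0003] hi [0.5102 0.1454 0.0525]
scene tall_bottle 0.7 [286. 173. 309. 227.] 1087 med [0.6431 0.0567 0.082 ] lo [0.6227 0.0434 0.0094] hi [0.6756 0.0879 0.1506]
scene small_bottle 0.95 [295. 321. 314. 358.] 565 med [ 0.4305 -0.3128  0.0471] lo [ 0.4196 -0.3213  0.0032] hi [ 0.4481 -0.293   0.0721]
scene stand 0.81 [283. 226. 363. 285.] 2626 med [ 0.6192 -0.12    0.0248] lo [ 0.5472 -0.1765  0.0006] hi [ 0.7025 -0.0337  0.0853]
scene spindle_seat 0.92 [288. 225. 363. 272.] 1987 med [ 0.6201 -
[... 1012 characters left out ...]
   0.0528] lo [ 0.4204 -0.3128  0.0049] hi [ 0.4545 -0.2844  0.0719]
top small_bottle 0.54 [207. 202. 236. 230.] 533 med [0.5921 0.1932 0.0864] lo [0.5567 0.1685 0.0408] hi [0.6309 0.2242 0.1162]
top stand 0.85 [305. 179. 360. 241.] 2518 med [ 0.6295 -0.1025  0.0236] lo [ 0.5558 -0.1693  0.0037] hi [ 0.7097 -0.038   0.0496]
top spindle_seat 0.78 [305. 180. 356. 241.] 2061 med [ 0.6269 -0.104   0.0243] lo [ 0.5588 -0.1592  0.0165] hi [ 0.7029 -0.0503  0.0669]
top rack 0.61 [169. 198. 244. 224.] 1271 med [0.6328 0.2417 0.0599] lo [0.5811 0.1461 0.0031] hi [0.6544 0.3414 0.0745][ WARN:0@4.748] global loadsave.cpp:1063 imwrite_ Unsupported depth image for selected encoder is fallbacked to CV_8U.
```

View pics/c1.png

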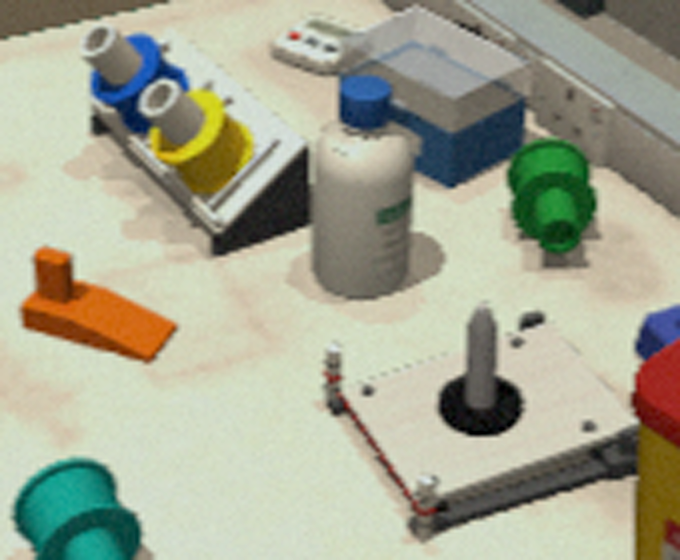

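View pics/c2.png

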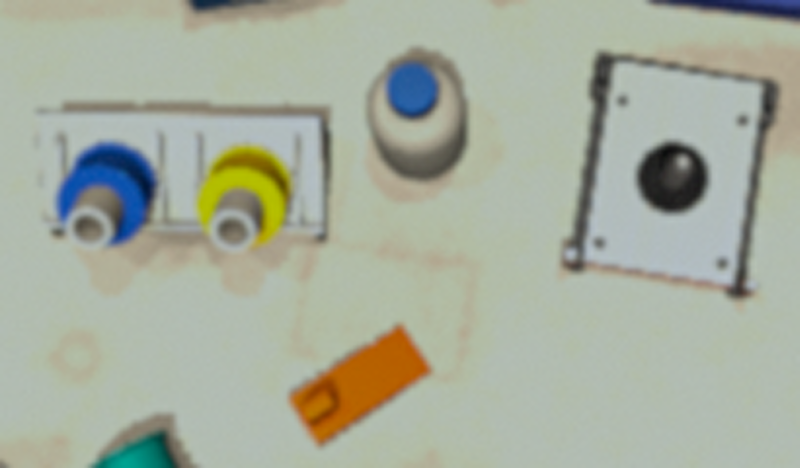

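```bash
cat > fit.py <<'E'
from meas import *
from scipy.optimize import least_squares
from scipy.spatial import cKDTree
P={n:cloud(cs[n]) for n in cs}
H={n:cv2.cvtColor(cs[n]["image"],cv2.COLOR_BGR2HSV) for n in cs}
def rect(Q):
    (c,s,a)=cv2.minAreaRect((Q[:,:2]*1000).astype(np.float32));return np.round(c,1),np.round(s,1),round(a,1)
def sel(n,lo,hi,box,zr):
    h=H[n];p=P[n];m=np.all((h>=lo)&(h<=hi),-1)&(cs[n]["z_map"]>0)
    m&=(p[...,0]>box[0])&(p[...,0]<box[1])&(p[...,1]>box[2])&(p[...,1]<box[3])&(p[...,2]>zr[0])&(p[...,2]<zr[1])
    return m
def wedge_pts(n,box=(.38,.7,-.25,.22),zr=(-.01,.06)): return P[n][sel(n,(5,150,60),(16,255,255),box,zr)]
E
python3 - <<'E'
from fit import *
# table height
for n in cs:
    p=P[n];m=(p[...,0]>.45)&(p[...,0]<.55)&(p[...,1]>-.03)&(p[...,1]<.05)&(cs[n]["z_map"]>0);print(n,"table z",np.median(p[m][:,2]),p[m][:,2].std())
    W=wedge_pts(n);print("wedge",len(W),rect(W));T=W[W[:,2]>.045];print(" tabtop",len(T),T.mean(0),rect(T))
    F=W[(W[:,2]>.001)&(W[:,2]<.03)];print(" body",rect(F))
    # platform
    m=sel(n,(0,0,80),(180,90,255),(.53,.72,-.19,-.01),(.012,.034));Q=P[n][m];k=np.abs(Q[:,2]-np.median(Q[:,2]))<.02
    print("platform",len(Q),rect(Q))
    A=np.c_[Q[:,:2],np.ones(len(Q))];print(" plane",np.linalg.lstsq(A,Q[:,2],rcond=None)[0])
    m=sel(n,(0,0,0),(180,255,255),(.59,.66,-.14,-.06),(.05,.13));S=P[n][m];print("spindle",len(S),S.mean(0),S[S[:,2].argmax()])
    for lab,hr in(("blue",(100,125)),("yellow",(22,35))):
        bx=(.54,.66,.24,.34) if lab=="blue" else (.54,.66,.15,.24)
        m=sel(n,(hr[0],120,40),(hr[1],255,255),bx,(.02,.13));q=P[n][m];print(lab,len(q),q.mean(0))
    m=sel(n,(0,0,0),(180,255,255),(.6,.72,.02,.13),(.13,.16));q=P[n][m];print("cap",len(q),q.mean(0))
    m=sel(n,(0,0,0),(180,255,255),(.38,.48,-.35,-.25),(.06,.08));q=P[n][m];print("smallcap",len(q),q.mean(0))
sp={n:mark_of(cs[n],"spindle_tip") for n in cs}
print({n:[(round(x["p"],2),np.round(x["pixel"],1)) for x in sp[n]] for n in sp})
E
```

```text
scene table z 0.0008856060310935554 0.0012849306623540985
wedge 539 (array([474.4, 112.9]), array([45.4, 95.4]), 34.1)
 tabtop 38 [0.4545 0.1368 0.0507] (array([455.1, 137.1]), array([12.9, 18.2]), 37.4)
 body (array([474.4, 112.9]), array([45.4, 95.4]), 34.1)
platform 1592 (array([ 629.7, -103.8]), array([137. , 153.7]), 82.9)
 plane [ 0.0544 -0.0025 -0.0094]
spindle 145 [ 0.6206 -0.1083  0.0774] [ 0.6196 -0.1046  0.1062]
blue 190 [0.5891 0.2791 0.0737]
yellow 348 [0.5944 0.1803 0.0688]
cap 152 [0.6524 0.0721 0.1443]
smallcap 163 [ 0.4358 -0.3057  0.069 ]
top table z -0.0003799929286101289 0.0025164661275806667
wedge 428 (array([474.4, 115.5]), array([39.5, 92.7]), 36.4)
 tabtop 21 [0.4567 0.1404 0.0503] (array([455. , 141.1]), array([12.9, 23.3]), 38.0)
 body (array([474.4, 115.5]), array([39.5, 92.7]), 36.4)
platform 1923 (array([ 633.2, -104.1]), array([135.4, 160.7]), 82.1)
 plane [ 0.0399 -0.0061 -0.0023]
spindle 52 [ 0.6208 -0.1016  0.086 ] [ 0.6195 -0.1062  0.1061]
blue 312 [0.6013 0.2864 0.0784]
yellow 317 [0.6018 0.1925 0.0788]
cap 157 [0.6554 0.0784 0.1478]
smallcap 84 [ 0.4374 -0.3014  0.0685]
{'scene': [(0.77, array([227.9, 324.1]))], 'top': [(0.61, array([207.6, 334.1]))]}
```

```bash
cat > roll.py <<'E'
from fit import *
def segd(rh,poly):
    d=np.full(len(rh),9.)
    for a,b in zip(poly[:-1],poly[1:]):
        a,b=np.array(a),np.array(b);v=b-a;t=np.clip((rh-a)@v/(v@v),0,1);d=np.minimum(d,np.linalg.norm(rh-a-t[:,None]*v,axis=1))
    return d
ROLL=np.array([(10.5,0),(31,0),(31,4),(27,4),(27,40),(31,40),(31,44),(16,44),(16,80),(10.5,80),(10.5,0)])/1e3
SPIN=np.array([(26,0),(9,0),(9,58),(3.5,74),(0,74)])/1e3
def res(Q,o,ax,poly):
    w=Q-o;h=w@ax;r=np.linalg.norm(w-h[:,None]*ax,axis=1);return segd(np.c_[r,h],poly)
def leanax(yaw,t=np.radians(35)):return np.array([-np.sin(t)*np.cos(yaw),-np.sin(t)*np.sin(yaw),np.cos(t)])
def fitf(f,x0):
    s=least_squares(f,x0,loss="soft_l1",f_scale=.002,x_scale=[.01]*3+[.1]*(len(x0)-3));return s.x,np.median(np.abs(f(s.x)))
E
cat > r1.py <<'E'
from roll import *
Qs={}
for n in cs:
    m=[m for m in masks_of(cs[n],"roll_blue") if abs(np.median(P[n][m["region"]],0)[:2]-[.585,.284]).max()<.03]
    if not m:print(n,"none");continue
    reg=m[0]["region"]&(cs[n]["z_map"]>0);Q=P[n][reg];Q=Q[np.abs(Q-[.59,.285,.07]).max(1)<.07];Qs[n]=Q
    x,e=fitf(lambda x:res(Q,x[:3],leanax(x[3]),ROLL),[.61,.287,.045,0]);print(n,len(Q),x,np.degrees(x[3]),e,"collar",x[:3]+.066*leanax(x[3]))
Q=np.vstack(list(Qs.values()))
x,e=fitf(lambda x:res(Q,x[:3],leanax(x[3]),ROLL),[.61,.287,.045,0]);print("both",x,np.degrees(x[3]),e,"collar",x[:3]+.066*leanax(x[3]),"top",x[:3]+.08*leanax(x[3]))
x,e=fitf(lambda x:res(Q,x[:3],np.r_[x[3:5],np.sqrt(1-x[3]**2-x[4]**2)],ROLL),[.61,.287,.045,-.57,0]);print("free axis",x,e)
E
python3 r1.py; python3 - <<'E'
from roll import *
yaw=np.radians(-7.5)
for n in cs:
    m=sel(n,(0,0,0),(180,255,255),(.58,.67,-.15,-.06),(.02,.13));S=P[n][m]
    for t in(.055,):
        ax=np.array([-np.sin(t)*np.cos(yaw),-np.sin(t)*np.sin(yaw),np.cos(t)])
        f=lambda x:res(S,x,ax,SPIN)*1.0
        s=least_squares(f,[.623,-.104,.03],loss="soft_l1",f_scale=.001);print(n,"seat sunk",s.x,np.median(f(s.x)),"level xy",s.x[:2]+.00055*np.array([np.cos(yaw),np.sin(yaw)]))
    # posts: points 0.03-0.05 tall
    m=sel(n,(0,0,0),(180,255,255),(.52,.6,-.2,0.0),(.030,.055));q=P[n][m]
    for k in(q[:,1]>-.1,q[:,1]<-.1):print(" post",k.sum(),q[k].mean(0) if k.any() else "")
    m=sel(n,(0,0,80),(180,90,255),(.53,.74,-.19,-.01),(.012,.037));print(" front-edge rect",rect(P[n][m]))
print("tip tri",tri(np.array([227.9,324.1]),np.array([207.6,334.1])))
mk={n:[m["pixel"] for m in mark_of(cs[n],"wedge")[:1]] for n in cs};print("wedge tri",tri(mk["scene"][0],mk["top"][0]))
E
```

```text
scene 378 [0.6091 0.2928 0.046  0.0162] 0.9296511924730061 0.0009485998448458977 collar [0.5713 0.2922 0.1001]
top none
both [0.6091 0.2928 0.046  0.0162] 0.9296511924730061 0.0009485998448458977 collar [0.5713 0.2922 0.1001] top [0.5633 0.2921 0.1115]
free axis [ 0.609   0.2929  0.0459 -0.5687 -0.0108] 0.0009571978496257299
scene seat sunk [ 0.625  -0.106   0.0273] 0.006532178555374198 level xy [ 0.6256 -0.1061]
 post 28 [ 0.5648 -0.0336  0.0396]
 post 29 [ 0.5473 -0.1601  0.041 ]
 front-edge rect (array([ 629.2, -106.2]), array([137.7, 155.2]), 82.1)
top seat sunk [ 0.6271 -0.1043  0.0267] 0.008996799873258798 level xy [ 0.6277 -0.1044]
 post 12 [ 0.5651 -0.0305  0.0421]
 post 12 [ 0.5481 -0.1562  0.0415]
 front-edge rect (array([ 633.2, -104. ]), array([135.4, 161.7]), 82.1)
tip tri [ 0.6205 -0.1026  0.0986]
wedge tri [ 0.5077  0.0775 -0.0106]
```

```bash
cat > go.py <<'E'
from rig import *
import numpy as np,sys
def go(x,y,z,az=None):
    s=read_state();R=np.array(s["tcp_rot"]);p=np.array(s["position"]);a0=np.degrees(np.arctan2(R[1,0],R[0,0]))
    a1=a0 if az is None else az
    d=np.array([x,y,z])-p
    f=lambda a:np.array([[np.cos(a),0,-np.sin(a)],[np.sin(a),0,np.cos(a)],[0,-1,0]])
    print("t",s["time_s"],"p",np.round(p,4),"az",round(a0,2),"F",np.round(s["force"],1),"open",round(s["opening"]*87,1))
    print(" turn about tool y",round(-(a1-a0),2)," shift before turn",np.round(f(np.radians(a0)).T@d*1000,1)," after turn",np.round(f(np.radians(a1)).T@d*1000,1))
if __name__=="__main__":go(*map(float,sys.argv[1:]))
E
python3 go.py .4557 .1388 .1 36; python3 go.py .4557 .1388 .021 36
```

```text
t 3.0 p [0.1893 0.5956 0.2226] az 72.36 F [0.2 0.5 0.4] open 87.4
 turn about tool y 36.36  shift before turn [-354.7  122.6 -392.3]  after turn [ -53.   122.6 -526.2]
t 3.0 p [0.1893 0.5956 0.2226] az 72.36 F [0.2 0.5 0.4] open 87.4
 turn about tool y 36.36  shift before turn [-354.7  201.6 -392.3]  after turn [ -53.   201.6 -526.2]
```

>>> {"method": "send_rows", "body": {"moves": "60 0 0 0 6.06; 60 0 0 0 6.06; 60 0 0 0 6.06; 60 0 0 0 6.06; 60 0 0 0 6.06; 60 0 0 0 6.06"}}

```text
time_s: 3.5
position: [0.1893, 0.5956, 0.2225]
tcp_rot: [[0.812, -0.0, -0.584], [0.584, -0.0, 0.812], [-0.0, -1.0, -0.0]]
force: [0.3, 0.1, -0.4]
opening: 0.708
```

>>> {"method": "send_rows", "body": {"moves": "45 -2.65 6.1 -26.3 0; 45 -2.65 6.1 -26.3 0; 45 -2.65 6.1 -26.3 0; 45 -2.65 6.1 -26.3 0; 45 -2.65 6.1 -26.3 0; 45 -2.65 6.1 -26.3 0; 45 -2.65 6.1 -26.3 0; 45 -2.65 6.1 -26.3 0; 45 -2.65 6.1 -26.3 0; 45 -2.65 6.1 -26.3 0; 45 -2.65 6.1 -26.3 0; 45 -2.65 6.1 -26.3 0; 45 -2.65 6.1 -26.3 0; 45 -2.65 6.1 -26.3 0; 45 -2.65 6.1 -26.3 0; 45 -2.65 6.1 -26.3 0; 45 -2.65 6.1 -26.3 0; 45 -2.65 6.1 -26.3 0; 45 -2.65 6.1 -26.3 0; 45 -2.65 6.1 -26.3 0"}}

```text
time_s: 5.17
position: [0.4566, 0.1377, 0.1004]
tcp_rot: [[0.809, 0.001, -0.588], [0.588, 0.0, 0.809], [0.001, -1.0, -0.0]]
force: [0.1, -0.6, 0.1]
opening: 0.517
```

```bash
python3 go.py .4557 .1388 .023 36
```

```text
t 5.1667 p [0.4566 0.1377 0.1004] az 36.0 F [ 0.1 -0.6  0.1] open 45.0
 turn about tool y -0.0  shift before turn [-0.1 77.4  1.4]  after turn [-0.1 77.4  1.4]
```

>>> {"method": "send_rows", "body": {"moves": "45 0 15.4 0.3 0; 45 0 15.4 0.3 0; 45 0 15.4 0.3 0; 45 0 15.4 0.3 0; 45 0 15.4 0.2 0; 45 0 0 0 0; 0 0 0 0 0; 0 0 0 0 0; 0 0 0 0 0; 0 0 0 0 0; 0 0 0 0 0; 0 0 0 0 0; 0 0 0 0 0; 0 0 0 0 0"}}

```text
time_s: 6.33
position: [0.4553, 0.1402, 0.0241]
tcp_rot: [[0.809, 0.001, -0.588], [0.588, 0.0, 0.809], [0.001, -1.0, -0.001]]
force: [-0.2, 0.7, 5.7]
opening: 0.16
```

```bash
python3 go.py .4528 -.0816 .03 82.3
```

```text
t 6.3333 p [0.4553 0.1402 0.0241] az 36.0 F [-0.2  0.7  5.7] open 13.9
 turn about tool y -46.3  shift before turn [-132.4   -5.9 -178. ]  after turn [-220.1   -5.9  -27.3]
```

>>> {"method": "send_rows", "body": {"moves": "0 0 -4 0 0; 0 0 -4 0 0; 0 0 0 0 -5.79; 0 0 0 0 -5.79; 0 0 0 0 -5.79; 0 0 0 0 -5.79; 0 0 0 0 -5.79; 0 0 0 0 -5.79; 0 0 0 0 -5.79; 0 0 0 0 -5.77; 0 0 0 0 0"}}

```text
time_s: 7.25
position: [0.4546, 0.14, 0.0316]
tcp_rot: [[0.132, -0.0, -0.991], [0.991, -0.0, 0.132], [-0.0, -1.0, 0.0]]
force: [0.2, 0.9, -0.8]
opening: 0.158
```

>>> {"method": "send_rows", "body": {"moves": "0 -11 0 -1.37 0; 0 -11 0 -1.37 0; 0 -11 0 -1.37 0; 0 -11 0 -1.37 0; 0 -11 0 -1.37 0; 0 -11 0 -1.37 0; 0 -11 0 -1.37 0; 0 -11 0 -1.37 0; 0 -11 0 -1.37 0; 0 -11 0 -1.37 0; 0 -11 0 -1.37 0; 0 -11 0 -1.37 0; 0 -11 0 -1.37 0; 0 -11 0 -1.37 0; 0 -11 0 -1.37 0; 0 -11 0 -1.37 0; 0 -11 0 -1.37 0; 0 -11 0 -1.37 0; 0 -11 0 -1.37 0; 0 -11 0 -1.3 0"}}

```text
time_s: 8.92
position: [0.4524, -0.0827, 0.0315]
tcp_rot: [[0.134, -0.0, -0.991], [0.991, -0.0, 0.134], [-0.0, -1.0, 0.0]]
force: [0.0, 0.4, -0.9]
opening: 0.161
```

>>> {"method": "send_rows", "body": {"moves": "0 0 3 0 0; 0 0 3 0 0; 0 0 2 0 0; 0 0 0 0 0"}}

```text
time_s: 9.25
position: [0.4523, -0.0817, 0.0241]
tcp_rot: [[0.133, 0.0, -0.991], [0.991, -0.001, 0.133], [-0.001, -1.0, -0.0]]
force: [-4.2, -4.1, 6.8]
opening: 0.16
```

```bash
python3 go.py .5291 -.0919 .023 82.3; python3 - <<'E'
from fit import *
for n in cs:
    W=wedge_pts(n);T=W[W[:,2]>.045];print(n,len(W),rect(W),len(T))
a=[cv2.resize(cs["scene"]["image"][200:320,230:380],(600,480),interpolation=cv2.INTER_CUBIC)]
cv2.imwrite("pics/w1.png",a[0])
E
```

```text
t 9.25 p [ 0.4523 -0.0817  0.0241] az 82.37 F [-4.2 -4.1  6.8] open 13.9
 turn about tool y 0.07  shift before turn [  0.    1.1 -77.5]  after turn [  0.1   1.1 -77.5]
scene 341 (array([482.4, -90. ]), array([37.4, 96.7]), 80.6) 0
top 0 (array([0., 0.]), array([0., 0.]), 0.0) 0
```

View pics/w1.png

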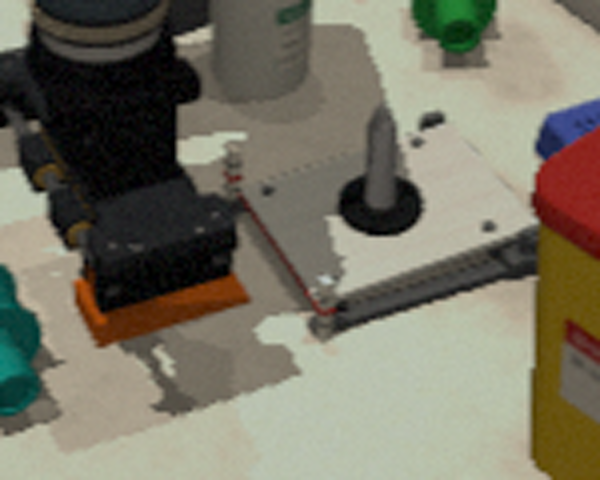

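>>> {"method": "send_rows", "body": {"moves": "0 0.2 0 -6 0; 0 0 0 -6 0; 0 0 0 -6 0; 0 0 0 -6 0; 0 0 0 -6 0; 0 0 0 -6 0; 0 0 0 -6 0; 0 0 0 -6 0; 0 0 0 -6 0; 0 0 0 -6 0; 0 0 0 -6 0; 0 0 0 -6 0; 0 0 0 -5.5 0; 0 0 0 0 0; 0 0 0 0 0"}}

```text
time_s: 10.6
position: [0.5233, -0.0886, 0.024]
tcp_rot: [[0.132, -0.012, -0.991], [0.991, 0.004, 0.132], [0.003, -1.0, 0.013]]
force: [-8.6, 1.4, 15.0]
opening: 0.159
```

```bash
cat > plat.py <<'E'
from fit import *
for n in cs:
    m=sel(n,(0,0,80),(180,90,255),(.57,.69,-.15,-.055),(.015,.04));Q=P[n][m]
    k=np.ones(len(Q),bool)
    for i in range(3):
        A=np.c_[Q[k][:,:2],np.ones(k.sum())];c=np.linalg.lstsq(A,Q[k][:,2],rcond=None)[0];k=np.abs(np.c_[Q[:,:2],np.ones(len(Q))]@c-Q[:,2])<.003
    print(n,"plane",c,k.sum(),"slope",c[0]*.991-c[1]*.134,"z at front",c@[.558,-.096,1],"z rear",c@[.69,-.114,1])
E
python3 go.py .5291 -.0919 .023 82.3;python3 plat.py;  python3 - <<'E'
from h import *
c=capture("scene")
cv2.imwrite("pics/w2.png",cv2.resize(c["image"][215:300,270:380],(770,595),interpolation=cv2.INTER_CUBIC))
E
```

```text
t 10.6 p [ 0.5233 -0.0886  0.024 ] az 82.44 F [-8.6  1.4 15. ] open 13.8
 turn about tool y 0.14  shift before turn [-2.5  1.  -6.2]  after turn [-2.5  1.  -6.2]
scene plane [0.0118 0.0006 0.0207] 594 slope 0.011588644998400758 z at front 0.027237205384454895 z rear 0.028780712396498202
top plane [ 0.0271 -0.0064  0.0086] 433 slope 0.027690062691010365 z at front 0.024332822056336467 z rear 0.028022066500227115
```

View pics/w2.png

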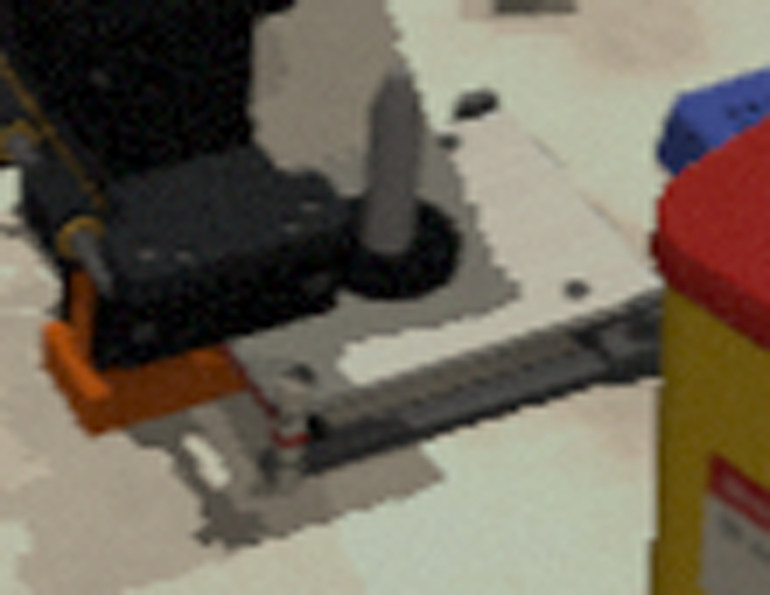

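>>> {"method": "send_rows", "body": {"moves": "0 -0.6 0 -2 0; 0 -0.4 0 -2 0; 0 0 0 -2 0; 0 0 0 -1 0; 0 0 0 0 0; 0 0 0 0 0"}}

```text
time_s: 11.25
position: [0.5285, -0.0899, 0.0239]
tcp_rot: [[0.131, -0.015, -0.991], [0.991, 0.005, 0.131], [0.003, -1.0, 0.016]]
force: [-11.1, 2.7, 17.2]
opening: 0.158
```

```bash
python3 go.py .5291 -.0919 .023 82.3;python3 plat.py
```

```text
t 11.25 p [ 0.5285 -0.0899  0.0239] az 82.45 F [-11.1   2.7  17.2] open 13.8
 turn about tool y 0.15  shift before turn [-1.9  0.9 -0.9]  after turn [-1.9  0.9 -0.9]
scene plane [0.0021 0.0048 0.028 ] 565 slope 0.0014546701414469585 z at front 0.028704658488254122 z rear 0.02889769309283875
top plane [-0.0106 -0.0044  0.034 ] 395 slope -0.009951833863677718 z at front 0.02846914945383065 z rear 0.027144239518263155
```

>>> {"method": "send_rows", "body": {"moves": "14 0 0 0 0; 18 0 0 0 0; 30 0 0 0 0; 40 0 0 0 0; 40 0 0 0 0; 40 0 -10 0 0; 40 0 -20 0 0; 40 0 -30 0 0; 40 0 -40 0 0; 40 0 -40 0 0; 40 0 -40 0 0; 40 0 0 0 0"}}

```text
time_s: 12.35
position: [0.5412, -0.0955, 0.2121]
tcp_rot: [[0.134, 0.016, -0.991], [0.991, -0.006, 0.133], [-0.004, -1.0, -0.017]]
force: [0.9, 0.7, 0.0]
opening: 0.465
```

```bash
python3 plat.py; python3 go.py .571 .292 .16 90;  python3 - <<'E'
from roll import *
cv2.imwrite("pics/w3.png",cv2.resize(cs["scene"]["image"][215:300,270:380],(770,595),interpolation=cv2.INTER_CUBIC))
for n in cs:
    W=wedge_pts(n);T=W[W[:,2]>.045];print(n,rect(W),T.mean(0))
    m=sel(n,(0,0,0),(180,255,255),(.58,.67,-.15,-.06),(.04,.13));S=P[n][m]
    ax=np.array([0,0,1.]);f=lambda x:res(S,np.r_[x,.034],ax,SPIN)
    s=least_squares(f,[.623,-.104],loss="soft_l1",f_scale=.001);print(n,len(S),"spindle xy",s.x,np.median(f(s.x)))
E
sed -i 's/^from roll/from roll/' r1.py; python3 r1.py
```

```text
scene plane [ 0.0014 -0.0021  0.0276] 860 slope 0.001664685364107508 z at front 0.02857896985596797 z rear 0.028801022177085082
top plane [ 0.0109 -0.0301  0.0183] 46 slope 0.014792864081553427 z at front 0.027278487790071068 z rear 0.02925342996684403
t 12.45 p [ 0.5374 -0.0942  0.2062] az 82.31 F [-0.5  0.1 -0.8] open 39.8
 turn about tool y -7.69  shift before turn [387.2  46.2  18.4]  after turn [386.2  46.2 -33.6]
scene (array([536.5, -99.2]), array([119.4,  53.5]), 81.0) [ 0.5272 -0.0929  0.0507]
scene 175 spindle xy [ 0.6267 -0.1043] 0.0007196339429589929
top (array([540.5, -97.1]), array([22.2, 23.9]), 86.2) [ 0.5325 -0.0906  0.0526]
top 0 spindle xy [ 0.623 -0.104] nan
scene 371 [0.6088 0.2928 0.0461 0.0198] 1.1364540704777009 0.0009528685700057014 collar [0.571  0.2921 0.1002]
top 533 [0.6092 0.2933 0.0449 0.0109] 0.6217551083648923 0.0008356572687110491 collar [0.5713 0.2929 0.099 ]
both [0.609  0.2928 0.0454 0.0064] 0.3691746965542685 0.0008822153487412446 collar [0.5712 0.2926 0.0994] top [0.5631 0.2925 0.1109]
free axis [ 0.6088  0.2929  0.0453 -0.5685 -0.0051] 0.000853427814378728
  return _methods._mean(a, axis=axis, dtype=dtype,
  ret = ret.dtype.type(ret / rcount)
```

View pics/w3.png

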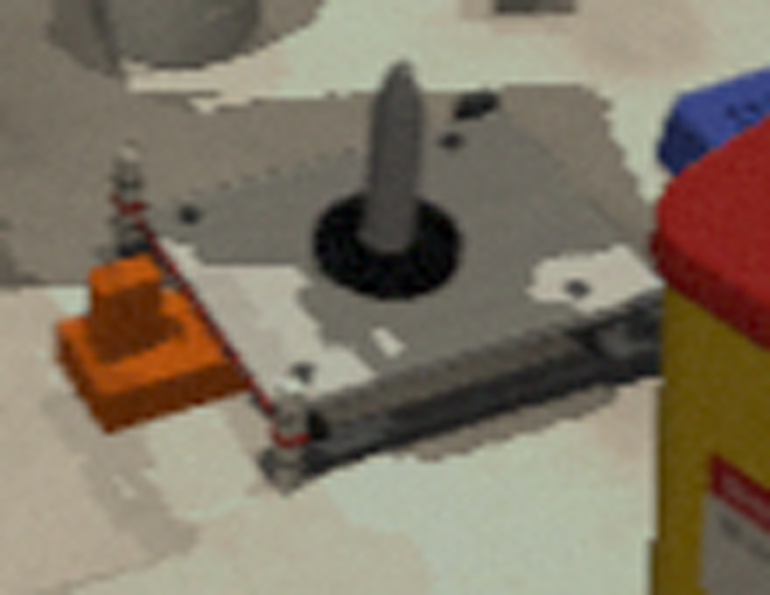

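>>> {"method": "send_rows", "body": {"moves": "55 0 0 0 -4.1; 55 0 0 0 -4.1; 55 0 0 0 0"}}

```text
time_s: 13.0
position: [0.5356, -0.0936, 0.2024]
tcp_rot: [[-0.01, -0.002, -1.0], [1.0, 0.001, -0.01], [0.001, -1.0, 0.002]]
force: [0.3, 1.1, -0.8]
opening: 0.586
```

```bash
python3 go.py .569 .2927 .195 90.5
```

```text
t 13.0 p [ 0.5356 -0.0936  0.2024] az 90.57 F [ 0.3  1.1 -0.8] open 51.0
 turn about tool y 0.07  shift before turn [385.9   7.4 -37.2]  after turn [386.    7.4 -36.8]
```

>>> {"method": "send_rows", "body": {"moves": "55 24.1 0 -2.3 0; 55 24.1 0 -2.3 0; 55 24.1 0 -2.3 0; 55 24.1 0 -2.3 0; 55 24.1 0 -2.3 0; 55 24.1 0 -2.3 0; 55 24.1 0 -2.3 0; 55 24.1 0 -2.3 0; 55 24.1 0 -2.3 0; 55 24.1 0 -2.3 0; 55 24.1 0 -2.3 0; 55 24.1 0 -2.3 0; 55 24.1 0 -2.3 0; 55 24.1 0 -2.3 0; 55 24.1 0 -2.3 0; 55 24.1 0 -2.3 0; 55 0 0 0 0; 55 0 0 0 0"}}

```text
time_s: 14.5
position: [0.5689, 0.2932, 0.2024]
tcp_rot: [[-0.01, -0.002, -1.0], [1.0, -0.001, -0.01], [-0.001, -1.0, 0.002]]
force: [0.6, -1.1, -0.3]
opening: 0.629
```

```bash
python3 go.py .569 .2927 .0835 90.5
```

```text
t 14.5 p [0.5689 0.2932 0.2024] az 90.56 F [ 0.6 -1.1 -0.3] open 54.7
 turn about tool y 0.06  shift before turn [-5.000e-01  1.189e+02 -1.000e-01]  after turn [-5.000e-01  1.189e+02 -1.000e-01]
```

>>> {"method": "send_rows", "body": {"moves": "55 0 20 0 0; 55 0 20 0 0; 55 0 20 0 0; 55 0 20 0 0; 55 0 20 0 0; 55 0 10 0 0; 55 0 9 0 0; 55 0 0 0 0; 25 0 0 0 0; 25 0 0 0 0; 25 0 0 0 0; 25 0 0 0 0; 25 0 0 0 0; 25 0 0 0 0"}}

```text
time_s: 15.67
position: [0.5699, 0.2923, 0.0854]
tcp_rot: [[-0.009, 0.001, -1.0], [1.0, 0.0, -0.009], [0.0, -1.0, -0.001]]
force: [-0.8, -1.1, 3.1]
opening: 0.351
```

>>> {"method": "send_rows", "body": {"moves": "0 0 -5 0 0; 0 0 -10 0 0; 0 0 -15 0 0; 0 0 -15 0 0; 0 0 -15 0 0; 0 0 0 0 0; 0 0 0 15 0; 0 0 0 20 0; 0 0 0 20 0; 0 0 0 20 0; 0 0 0 20 0; 0 0 0 15 0; 0 0 0 10 0; 0 0 0 0 0"}}

```text
time_s: 16.83
position: [0.4463, 0.2908, 0.1441]
tcp_rot: [[-0.01, -0.004, -1.0], [1.0, -0.001, -0.01], [-0.001, -1.0, 0.004]]
force: [-0.2, -0.3, -2.5]
opening: 0.35
```

```bash
python3 go.py .45 .11 .1 90.5; python3 - <<'E'
from meas import *
a=[cv2.resize(cs[n]["image"][r:r+100,c:c+130],(400,308),interpolation=cv2.INTER_CUBIC) for n,r,c in(("scene",130,160),("top",190,150))]
cv2.imwrite("pics/r1.png",np.hstack(a))
E
```

```text
t 16.8333 p [0.4463 0.2908 0.1441] az 90.56 F [-0.2 -0.3 -2.5] open 30.4
 turn about tool y 0.06  shift before turn [-180.8   44.1   -1.9]  after turn [-180.8   44.1   -2.1]
```

View pics/r1.png

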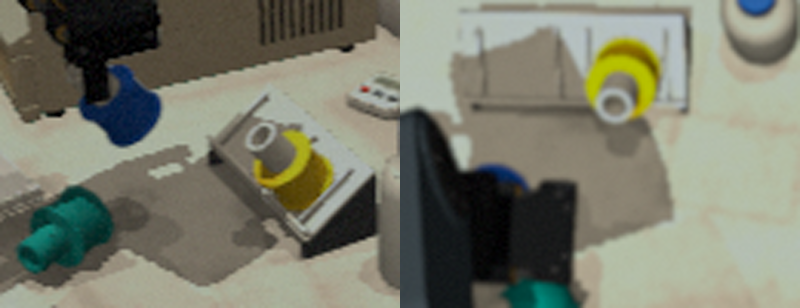

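>>> {"method": "send_rows", "body": {"moves": "0 -18 0 0 0; 0 -18 0 0 0; 0 -18 0 0 0; 0 -18 0 0 0; 0 -18 0 0 0; 0 -18 0 0 0; 0 -18 0 0 0; 0 -18 0 0 0; 0 -18 0 0 0; 0 -18 0 0 0; 0 0 15 0 0; 0 0 15 0 0; 0 0 15 0 0; 0 0 15 0 0; 0 0 10 0 0; 0 0 8 0 0; 0 0 3 0 0; 0 0 0 0 0"}}

```text
time_s: 18.43
position: [0.4518, 0.1109, 0.0629]
tcp_rot: [[-0.008, -0.0, -1.0], [1.0, -0.0, -0.008], [-0.0, -1.0, 0.0]]
force: [0.1, 0.3, -1.9]
opening: 0.352
```

>>> {"method": "send_rows", "body": {"moves": "0 0 2.5 0 0; 0 0 2.5 0 0; 0 0 0 0 0"}}

```text
time_s: 18.68
position: [0.4514, 0.1112, 0.0587]
tcp_rot: [[-0.009, 0.001, -1.0], [1.0, -0.0, -0.009], [-0.0, -1.0, -0.001]]
force: [0.5, 0.6, -2.9]
opening: 0.352
```

>>> {"method": "send_rows", "body": {"moves": "0 0 2 0 0; 0 0 1 0 0; 0 0 0 -4 0; 0 0 0 -4 0; 0 0 0 -4 0; 0 0 0 -4 0; 0 0 0 -4 0; 0 0 0 0 0"}}

```text
time_s: 19.35
position: [0.471, 0.1112, 0.0567]
tcp_rot: [[-0.009, -0.0, -1.0], [1.0, -0.0, -0.009], [-0.0, -1.0, 0.0]]
force: [-1.4, -1.4, 8.8]
opening: 0.351
```

```bash
cat > look.py <<'E'
from roll import *
def look(p,h=.066):
    for n in cs:
        m=sel(n,(95,100,25),(125,255,255),(p[0]-.08,p[0]+.08,p[1]-.08,p[1]+.08),(-.01,.13));Q=P[n][m]
        if len(Q)<40: print(n,"few",len(Q));continue
        f=lambda x:res(Q,x[:3],leanax(x[4],x[3]),ROLL)
        o=[(s.cost,s.x) for t in(.1,.6) for s in[least_squares(lambda x:f(np.r_[x,0]),[p[0]+.03,p[1],.01,t],loss="soft_l1",f_scale=.002)]]
        x=min(o,key=lambda v:v[0])[1];print(n,len(Q),"base",x[:3],"lean deg",np.degrees(x[3]),"err",np.median(f(np.r_[x,0])))
E
python3 go.py .45 .11 .05; python3 - <<'E'
from look import *
look(read_state()["position"])
E
```

```text
t 19.35 p [0.471  0.1112 0.0567] az 90.53 F [-1.4 -1.4  8.8] open 30.5
 turn about tool y -0.0  shift before turn [-1.   6.7 21. ]  after turn [-1.   6.7 21. ]
scene 375 base [0.4944 0.112  0.0111] lean deg 20.361273909538408 err 0.0008605991884780423
top few 0
```

>>> {"method": "send_rows", "body": {"moves": "0 0 0.5 -4 0; 0 0 1 -4 0; 0 0 1 -4 0; 0 0 1.5 -4 0; 0 0 1.5 -4 0; 0 0 1 -3 0; 0 0 0 0 0"}}

```text
time_s: 20.03
position: [0.4948, 0.1114, 0.0498]
tcp_rot: [[-0.009, 0.001, -1.0], [1.0, -0.0, -0.009], [-0.0, -1.0, -0.001]]
force: [-1.3, -0.9, 5.8]
opening: 0.348
```

```bash
python3 go.py .45 .11 .05; python3 - <<'E'
from look import *
look(read_state()["position"])
E
```

```text
t 20.0333 p [0.4948 0.1114 0.0498] az 90.52 F [-1.3 -0.9  5.8] open 30.2
 turn about tool y -0.0  shift before turn [-0.9 -0.2 44.8]  after turn [-0.9 -0.2 44.8]
scene 390 base [0.4962 0.112  0.0011] lean deg 0.62931566897105 err 0.00081996073710486
top few 0
```

>>> {"method": "send_rows", "body": {"moves": "36 0 0 0 0; 45 0 0 0 0; 45 0 0 0 0; 45 0 0 0 0; 45 0 0 0 0; 45 0 0 0 0; 0 0 0 0 0; 0 0 0 0 0; 0 0 0 0 0; 0 0 0 0 0; 0 0 0 0 0; 0 0 0 0 0; 0 0 0 0 0"}}

```text
time_s: 21.22
position: [0.4941, 0.1115, 0.049]
tcp_rot: [[-0.009, 0.0, -1.0], [1.0, -0.0, -0.009], [-0.0, -1.0, -0.0]]
force: [-0.0, -0.3, -0.4]
opening: 0.35
```

>>> {"method": "send_rows", "body": {"moves": "0 0 -10 0 0; 0 0 -20 0 0; 0 0 -25 0 0; 0 0 -25 0 0; 0 0 -25 0 0; 0 0 0 0 0; 0 0 0 0 0"}}

```text
time_s: 21.8
position: [0.4947, 0.1116, 0.1556]
tcp_rot: [[-0.009, 0.003, -1.0], [1.0, 0.0, -0.009], [0.0, -1.0, -0.003]]
force: [0.2, -0.1, -2.9]
opening: 0.35
```

```bash
python3 - <<'E'
from look import *
p=read_state()["position"];print(p,read_state()["force"],read_state()["opening"]*87)
for n in cs:
    m=sel(n,(95,100,25),(125,255,255),(p[0]-.08,p[0]+.08,p[1]-.08,p[1]+.08),(-.01,.2));Q=P[n][m]
    if len(Q)<40:print(n,len(Q));continue
    f=lambda x:res(Q,x[:3],np.r_[x[3:5],np.sqrt(1-x[3]**2-x[4]**2)],ROLL)
    x,e=fitf(f,[p[0],p[1],.1,0,0]);print(n,len(Q),"base",x[:3],"axis",x[3:],e,"base-tcp",x[:3]-p)
# spindle in both
for n in cs:
    m=sel(n,(0,0,0),(180,255,255),(.58,.67,-.15,-.06),(.04,.13));S=P[n][m]
    f=lambda x:res(S,np.r_[x,.034],np.array([0,0,1.]),SPIN)
    s=least_squares(f,[.6265,-.1045],loss="soft_l1",f_scale=.001);print(n,len(S),"spindle xy",s.x,np.median(f(s.x)))
    h=H[n];m=sel(n,(0,0,0),(180,255,70),(.58,.67,-.15,-.06),(.025,.042));D=P[n][m];print(" disc",len(D),(D.min(0)+D.max(0))/2,rect(D))
    q=[x["pixel"] for x in mark_of(cs[n],"spindle_seat")[:1]];q and print(" seat mark",at_z(cs[n],q[0],.034))
    q=[x["pixel"] for x in mark_of(cs[n],"spindle_tip")[:1]];q and print(" tip mark",at_z(cs[n],q[0],.108))
E
python3 plat.py
```

```text
[0.4929 0.1116 0.1534] [-0.8255  0.4133 -2.0317] 30.34910438100316
scene 429 base [0.4973 0.1126 0.1077] axis [-0.0104 -0.0029] 0.000849771206468751 base-tcp [ 0.0043  0.0011 -0.0457]
top 4
scene 174 spindle xy [ 0.6269 -0.1039] 0.0007666416277355634
 disc 198 [ 0.629  -0.1059  0.035 ] (array([ 626.5, -107.8]), array([48.5, 50.3]), 59.5)
 seat mark [ 0.6306 -0.0968  0.034 ]
 tip mark [ 0.6216 -0.1095  0.108 ]
top 57 spindle xy [ 0.6273 -0.1035] 0.00037390886816608335
 disc 158 [ 0.6266 -0.1027  0.034 ] (array([ 626. , -102.6]), array([43.8, 43.7]), 49.0)
 seat mark [ 0.6258 -0.1017  0.034 ]
 tip mark [ 0.62   -0.1065  0.108 ]
scene plane [0.0027 0.0025 0.0273] 910 slope 0.00235593426246462 z at front 0.028543980433142213 z rear 0.02885741292478343
top plane [ 0.0034 -0.0032  0.0248] 908 slope 0.0037930996931597187 z at front 0.026974978515462576 z rear 0.02748070597790667
```

>>> {"method": "send_rows", "body": {"moves": "0 0 -10 0 0; 0 0 -10 0 0; 0 0 -5 0 0; 0 -13.6 0 -8 0; 0 -13.6 0 -8 0; 0 -13.6 0 -8 0; 0 -13.6 0 -8 0; 0 -13.6 0 -8 0; 0 -13.6 0 -8 0; 0 -13.6 0 -8 0; 0 -13.6 0 -8 0; 0 -13.6 0 -8 0; 0 -13.6 0 -8 0; 0 -13.6 0 -8 0; 0 -13.6 0 -8 0; 0 -13.6 0 -8 0; 0 -13.6 0 -8 0; 0 -13.6 0 -8 0; 0 -13.7 0 -7.7 0; 0 0 0 0 0"}}

```text
time_s: 23.87
position: [0.6262, -0.1088, 0.1792]
tcp_rot: [[-0.007, 0.003, -1.0], [1.0, -0.002, -0.007], [-0.003, -1.0, -0.003]]
force: [0.3, -0.5, -1.8]
opening: 0.351
```

>>> {"method": "send_rows", "body": {"moves": "0 0 0 0 0; 0 0 0 0 0; 0 0 0 0 0"}}

```text
time_s: 24.12
position: [0.6229, -0.1041, 0.1788]
tcp_rot: [[-0.009, -0.001, -1.0], [1.0, 0.001, -0.009], [0.001, -1.0, 0.001]]
force: [0.2, -0.1, -1.8]
opening: 0.351
```

```bash
python3 - <<'E'
from look import *
p=read_state()["position"];print(p,read_state()["force"])
for n in cs:
    m=sel(n,(95,100,25),(125,255,255),(p[0]-.06,p[0]+.06,p[1]-.06,p[1]+.06),(.08,.2));Q=P[n][m]
    if len(Q)<40:print(n,len(Q));continue
    f=lambda x:res(Q,x[:3],np.r_[x[3:5],np.sqrt(1-x[3]**2-x[4]**2)],ROLL)
    x,e=fitf(f,[p[0],p[1],.12,0,0]);print(n,len(Q),"base",x[:3],"axis",x[3:],e)
    m=sel(n,(0,0,0),(180,90,255),(.58,.67,-.15,-.06),(.04,.115));S=P[n][m]
    f=lambda x:res(S,np.r_[x,.034],np.array([0,0,1.]),SPIN)
    s=least_squares(f,[.6265,-.1045],loss="soft_l1",f_scale=.001);print(n,len(S),"spindle xy",s.x,np.median(f(s.x)))
cv2.imwrite("pics/s1.png",cv2.resize(cs["scene"]["image"][170:290,260:400],(700,600),interpolation=cv2.INTER_CUBIC))
E
```

```text
[ 0.6231 -0.1041  0.179 ] [ 0.1113  0.2784 -2.1   ]
scene 516 base [ 0.6253 -0.1036  0.1308] axis [-0.0105  0.0128] 0.0007063038558773674
scene 173 spindle xy [ 0.6269 -0.1042] 0.0007855082304670351
top 0
```

View pics/s1.png

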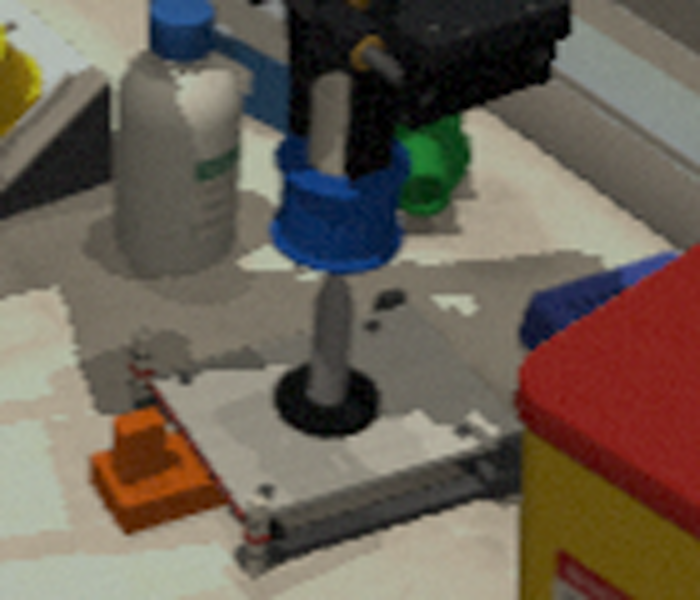

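>>> {"method": "send_rows", "body": {"moves": "0 -0.3 0 -1.3 0; 0 0 6 0 0; 0 0 6 0 0; 0 0 6 0 0; 0 0 6 0 0; 0 0 6 0 0; 0 0 6 0 0; 0 0 4 0 0; 0 0 0 0 0"}}

```text
time_s: 24.97
position: [0.6242, -0.1051, 0.1376]
tcp_rot: [[-0.009, -0.002, -1.0], [1.0, 0.001, -0.009], [0.001, -1.0, 0.002]]
force: [-0.2, 0.1, -1.9]
opening: 0.354
```

>>> {"method": "send_rows", "body": {"moves": "0 0 4 0 0; 0 0 4 0 0; 0 0 4 0 0; 0 0 4 0 0; 0 0 0 0 0"}}

```text
time_s: 25.38
position: [0.6244, -0.1051, 0.1221]
tcp_rot: [[-0.009, -0.002, -1.0], [1.0, 0.001, -0.009], [0.001, -1.0, 0.002]]
force: [-0.7, -0.3, -2.3]
opening: 0.35
```

>>> {"method": "send_rows", "body": {"moves": "0 0 4 0 0; 0 0 4 0 0; 0 0 4 0 0; 0 0 4 0 0; 0 0 4 0 0; 0 0 4 0 0; 0 0 4 0 0; 0 0 4 0 0; 0 0 2 0 0; 0 0 0 0 0"}}

```text
time_s: 26.22
position: [0.6246, -0.1052, 0.0883]
tcp_rot: [[-0.009, -0.001, -1.0], [1.0, 0.0, -0.009], [0.0, -1.0, 0.001]]
force: [-0.1, -0.1, -2.6]
opening: 0.35
```

>>> {"method": "send_rows", "body": {"moves": "0 0 1.5 0 0; 0 0 1.5 0 0; 0 0 1 0 0; 0 0 0 0 0"}}

```text
time_s: 26.55
position: [0.6249, -0.1053, 0.0849]
tcp_rot: [[-0.009, -0.0, -1.0], [1.0, 0.0, -0.009], [0.0, -1.0, 0.0]]
force: [0.4, -0.0, -1.9]
opening: 0.35
```

>>> {"method": "send_rows", "body": {"moves": "0 0 1 0 0; 0 0 1 0 0; 0 0 0 0 0"}}

```text
time_s: 26.8
position: [0.6249, -0.1053, 0.0829]
tcp_rot: [[-0.009, -0.0, -1.0], [1.0, 0.0, -0.009], [0.0, -1.0, 0.0]]
force: [-0.3, -0.7, -2.0]
opening: 0.349
```

>>> {"method": "send_rows", "body": {"moves": "0 0 0.7 0 0; 0 0 0.5 0 0; 0 0 0 0 0"}}

```text
time_s: 27.05
position: [0.6249, -0.1053, 0.0828]
tcp_rot: [[-0.009, 0.0, -1.0], [1.0, -0.0, -0.009], [-0.0, -1.0, -0.0]]
force: [-2.5, 0.5, 4.7]
opening: 0.35
```

Seat contact shows as +4.7 N, so I'll release and rise.

>>> {"method": "send_rows", "body": {"moves": "33 0 0 0 0; 40 0 0 0 0; 50 0 0 0 0; 50 0 0 0 0; 50 0 0 0 0; 50 0 -5 0 0; 50 0 -10 0 0; 50 0 -20 0 0; 50 0 -30 0 0; 50 0 -30 0 0; 50 0 -30 0 0; 50 0 0 0 0; 50 0 0 0 0; 50 0 0 0 0"}}

```text
time_s: 28.22
position: [0.6246, -0.1052, 0.2073]
tcp_rot: [[-0.009, 0.0, -1.0], [1.0, -0.0, -0.009], [-0.0, -1.0, -0.0]]
force: [-0.8, -0.5, -0.0]
opening: 0.574
```

```bash
python3 - <<'E'
from look import *
print(read_state()["position"],read_state()["force"])
for n in cs:
    m=sel(n,(95,100,25),(125,255,255),(.56,.69,-.17,-.04),(.02,.2));Q=P[n][m]
    if len(Q)<40:print(n,len(Q));continue
    f=lambda x:res(Q,x[:3],np.r_[x[3:5],np.sqrt(1-x[3]**2-x[4]**2)],ROLL)
    x,e=fitf(f,[.627,-.104,.034,0,0]);print(n,len(Q),"base",x[:3],"axis",x[3:],e)
    m=sel(n,(0,0,0),(180,255,255),(.6,.72,.02,.13),(.13,.16));q=P[n][m];print("cap",q.mean(0))
    m=sel(n,(22,120,40),(35,255,255),(.54,.66,.15,.24),(.02,.13));print("yellow",P[n][m].mean(0))
cv2.imwrite("pics/f.png",cv2.resize(cs["scene"]["image"][170:290,260:400],(700,600),interpolation=cv2.INTER_CUBIC))
E
python3 plat.py
```

```text
[ 0.6239 -0.105   0.2057] [ 0.0621  0.2106 -0.3309]
scene 492 base [ 0.6273 -0.1046  0.0348] axis [-0.0037 -0.0066] 0.0007730608702832525
cap [0.6526 0.0721 0.1444]
yellow [0.5949 0.1795 0.0688]
top 0
scene plane [0.0033 0.0032 0.0269] 699 slope 0.002845861061873376 z at front 0.028457875535682044 z rear 0.0288364515297483
top plane [-0.0533  0.1075  0.0764] 14 slope -0.0672790703468162 z at front 0.036287463334553675 z rear 0.027309694257487936
```

View pics/f.png

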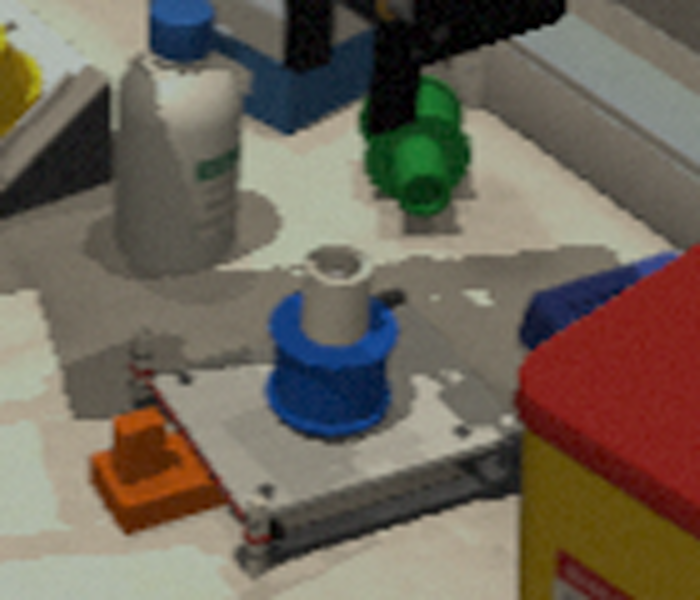

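The blue roll is seated upright on the disc. The stripe lines up with the marks, and the wedge is in place and released.

```bash
python3 -c "
from rig import *
print(hand_in())"
```

```text
the job is handed in; nothing more can be done
None
```

The platform is propped level on the wedge and the blue roll is seated on the spindle. I handed the job in at about 28 s of the 72 s allowed; the hand-in gives no verdict.

**What I did:** I turned the orange wedge in line with the stand and slid it under the front edge until the platform was level, then let it go. The blue roll leans 35° on the rack and the tool cannot tilt. So I lifted it out, stood it upright by dragging its lower edge across the worktop, and gripped it again. I then lowered it over the spindle until I felt the seat (about +5 N) and released it.

**Last checks:**
- **Platform:** the scene camera gives a slope of about 0.003 rad, and the stripe lines up with the marks on both posts.
- **Blue roll:** its base is within about 1 mm of the measured spindle axis. Its height is 34.8 mm against the nominal 34 mm, and its tilt is under 0.01 rad.
- **Left alone:** the tall bottle and the yellow roll had not moved. I did not measure the small bottle again, but the arm never worked near it.
- **Disagreed or missing:** at the end the gripper hid the stand from the top camera, so its slope reading (14 points) was useless. An earlier clear view from it gave 0.004 rad. The scene camera alone stands behind the final roll position. I could not measure the force between wedge and platform.

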